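# Fetch a tea cup from under the display riser with a trigger reacher

### The job

A small clay tea cup has slid under the low slatted riser. Take the reacher by its grip with the jaws still open, slide it in over the cup, squeeze the trigger fully so that the jaws close on the cup, and draw the cup completely out in front of the riser with the trigger still squeezed. Then let go, leaving the cup standing on the open table and the reacher standing on its foot with its jaws open; do not touch the cup with the hand or tip it over.

Things in the scene. Friction and masses are not known exactly. Their poses are not given: they have to be found in the camera images.
- reacher: Loose reacher, 0.3 kg, on a flat foot 100 x 56 mm, slid along the table. Origin: table height, under the grip's middle; +x ahead to the jaws. Grip from above at 80 mm height: grey upright handle behind (back face x=-28, top 112), black trigger ahead (front face x=+28, top 108), 26 wide; housing below to 44 high. Rod, 24 high, to two side-closing jaws, pads x=200-250, 9-27 high, 80 apart (96 outside).
- trigger (a joint): Trigger travel, m: 0 free, jaws open; 0.016 at the stop (grip 40 mm wide, not 56), pads turned in 0.4 rad and springy, safe for the cup, which they meet at 0.011. Spring 8 N at first, to 20 N; returns when freed. A grip 52-54 mm wide holds the reacher, jaws nearly open. Full squeeze moves the reacher 8 mm ahead in the hand. Before it, have the cup at reacher x=205-235 mm (220 best), y within 12.
- cup: Open handleless brown clay tea cup, 46 mm across, 36 high, 90 g, standing under the riser about 75 mm behind its front edge. Origin: centre of its underside, z up. Not wanted: a closed jar with a knob, of the same clay, about 120 mm beside it under the riser, and a like cup out on the table.
- riser: Fixed light wooden riser: plank at the back with two teapots, two thin slats in front; 188 mm deep (x), 360 wide (y), 74 high; 62 free below; 18 mm square legs at the corners. Origin: middle of its open front edge at table height; +x points inward under it (to the robot's left), so in front is x<0, where the table is clear; y along the edge.
Not all that is in view belongs to the job. Leave any green look-alike of the cup alone.

How it is judged:
By the outcome, as a careful person would: the job done as asked, in the order asked, and still so for the second after the job is handed in, with the robot touching nothing.
It also fails if it takes over 42 s, if anything falls off the work surface, if the arm or the gripper's body presses on something with over 40 N, if the wrist force passes 120 N, or if a joint passes its speed limit or range.

### The arm

A 7-joint arm with a two-finger parallel gripper is mounted at the origin on the work surface. World frame = base frame: x ahead of the robot, y to its left, z up, the work surface at z = 0. Lengths are in mm, angles in rad, forces in N, time in s.
With the tool pointing down it reaches from about 375 to 925 mm from the base axis. Payload 3.1 kg.
Tool frame: the origin (TCP) lies at the centre of the arm's flange, where the gripper is bolted on; the fingertips stand 173 mm ahead of it and the grasp point (between the pads) lies 155 mm ahead of it; x points along the fingers, z is the direction in which the jaws open and shut, and the axes are right-handed (so a half turn about x gives the same grasp; the last joint's range is limited). The gripper opens to 85 mm and grips with 20 to 120 N. Pads are 22 mm wide; open, the fingers measure 114 mm over their backs; the gripper's body (76 mm by 85 mm) begins 54 mm behind the grasp point. The pads swing forward as they close: fully open they stand 13 mm farther back than shut.
Start: joints at [-1.439, 0.383, 0.044, 1.598, -0.018, 1.161, -0.05], TCP at [148.04, 632.922, 404.669] pointing down, gripper open.
Joint ranges: [-2.61, 2.61], [-0.41, 2.15], [-1.48, 1.57], [0, 2.5], [-1.57, 4.71], [0.05, 1.97], [-2.85, 2.85]. Speed limits (rad/s): [2.79, 2.79, 3.14, 3.14, 3.14, 3.14, 3.14].

### API

Orientations are given as a unit quaternion [x, y, z, w].
In Python, from plant import arm, read_camera, hand_in gives the robot as it stands.
- The arm moves only by the shell command python3 -m pendant 'ROWS' [OPENING] [FORCE]. ROWS is JSON, a list that holds one entry, the list of rows, each a list of 6 numbers: the shift along the world's x, y, z in m, then the turn, a rotation vector about the world's x, y, z in degrees. A call has 1 to 5 rows; each row shifts and turns the commanded pose from where the row before left it; what a row does not reach is not made up. A row lasts 1/8 s, in which the tool goes at most 62.5 mm and 10.7 degrees, less where a joint would pass 70% of its speed; a pose out of reach is approached as far as the arm can. A call with a gripper value outside its range is refused whole. OPENING is the finger opening in m, from 0 to 0.0854, set as the call begins (- or left out, the last holds). The fingers move at their own pace and stop on an object; FORCE is the grip in N (left out, the last holds). Time passes only in rows, so rows that do not move let the fingers close. It gives the time, the measured TCP pose, the force and the opening at its end, in the units of the state.
- arm.get_obs(): the state, without advancing time (a new reading comes with each control period).
- read_camera(name): name is "side" or "top" or "wrist"; returns a dict with "pixels" (420x560x3 uint8, red, green, blue), "K" (3x3 intrinsics, pixels), "k1" (the pictures are not rectified: a ray, as slopes to the right and down, at radius r is drawn at 1 + k1 r^2 times it, then the intrinsics apply), "R" (3x3) and "t" (3): a world point X has camera coordinates R X + t; the wrist camera has in their place "T_tool_cam" (4x4, takes a point from camera to tool coordinates, whose origin is the TCP and whose axes are the tool frame's). Camera axes: x right, y down, z forward; pixel columns grow to the right and rows downward; lengths in mm; the calibration is good to about 2 mm. A picture is of the moment at which its call begins: read the wrist's pose just before it. There is no depth.
- hand_in(): hands the job in, once; it reports no verdict.
The state is a dict: "clock": time; "joint_pos": joint angles; "qvel": joint speeds; "joint_torque": joint torques, N m; "position": TCP position; "tool_rot": TCP orientation; "contact_force": force on the tool from outside, world axes, zero at the start; "ft_torque": the same for the moment, N m; "width": opening from 0.0 (shut) to 1.0 (fully open).
Only numpy, scipy, OpenCV 4.12 (cv2) and the standard library are available. Lean on these libraries where they do the work, as an engineer would, in place of code of your own. Each camera call takes 0.05 s, during which the arm holds its last target.

## Working session

There is one attempt and no reset: what is moved stays moved. The work goes in short steps, Python scripts to look and compute and a shell command to move; the robot and the scene stay as the last step left them, time stands still between calls to the robot, and variables do not carry over. Pictures are saved under pics/ and viewed, and the job is handed in when it is done.

```bash
ls; mkdir -p pics; cat > h.py <<'E'
import numpy as np, cv2
from plant import arm, read_camera, hand_in
from scipy.spatial.transform import Rotation as Ro
def grab(n,f):
    o=arm.get_obs(); c=read_camera(n); cv2.imwrite(f,c["pixels"][:,:,::-1])
    c["obs"]=o; np.save(f[:-4]+".npy",c,allow_pickle=True); return c
def load(f): return np.load(f,allow_pickle=True).item()
def pose(c):
    if "R" in c: return np.array(c["R"]),np.array(c["t"])
    o=c["obs"]; T=np.eye(4); T[:3,:3]=Ro.from_quat(o["tool_rot"]).as_matrix(); p=np.array(o["position"]); T[:3,3]=p
    W=np.linalg.inv(T@np.array(c["T_tool_cam"])); return W[:3,:3],W[:3,3]
def onplane(c,uv,z):
    R,t=pose(c); K=np.array(c["K"]); k=c["k1"]
    p=cv2.undistortPoints(np.array(uv,float).reshape(-1,1,2),K,np.array([k,0,0,0.])).reshape(-1,2)
    C=-R.T@t; d=np.c_[p,np.ones(len(p))]@R
    s=(z-C[2])/d[:,2]; return C+s[:,None]*d
def proj(c,X):
    R,t=pose(c); return cv2.projectPoints(np.array(X,float).reshape(-1,1,3),cv2.Rodrigues(R)[0],t,np.array(c["K"]),np.array([c["k1"],0,0,0.]))[0].reshape(-1,2)
E
python3 - <<'E'
from h import *
for n in ["side","top","wrist"]:
    c=grab(n,f"pics/{n}0.png")
    R,t=pose(c); print(n,-R.T@t,R[2],c["k1"])
print(arm.get_obs())
E
```

```text
pics
side [ 278.99649139 -774.31868033  711.93103365] [ 0.19421337  0.76052039 -0.61958849] 0.009734819262759582
top [399.09129471  32.70169434 853.68336248] [ 0.0918693   0.01853382 -0.99559858] -0.08195875378067549
wrist [ 79.51602749 648.28156496 371.95418524] [ 0.26788671 -0.06580223 -0.96120069] -0.06805671275576955
{'clock': 0.15, 'joint_pos': array([-1.43876974,  0.38364464,  0.04388174,  1.59918416, -0.01790813,
        1.16122671, -0.04990295]), 'qvel': array([-6.34837364e-04, -2.59907738e-03, -6.81814568e-05, -5.74084209e-03,
       -4.42001893e-04, -1.18106696e-03,  4.65671142e-04]), 'joint_torque': array([ 1.76691239e-03, -4.34050083e+01,  1.02667652e+00, -2.49979305e+01,
        1.07334470e-02,  7.24051104e-03,  2.58828777e-05]), 'position': array([147.98902634, 632.54567748, 403.59117702]), 'tool_rot': array([-0.43986673,  0.55457251,  0.43889672,  0.55347652]), 'contact_force': array([-0.80267624, -0.36044402,  0.28417708]), 'ft_torque': array([ 0.03644319, -0.00538848, -0.01321547]), 'width': 1.0009891020694635}
```

View pics/side0.png

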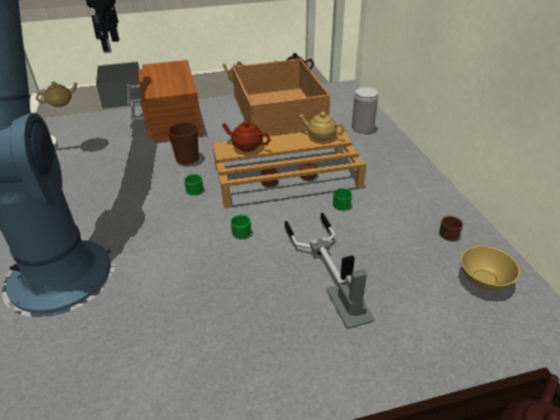

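View pics/top0.png

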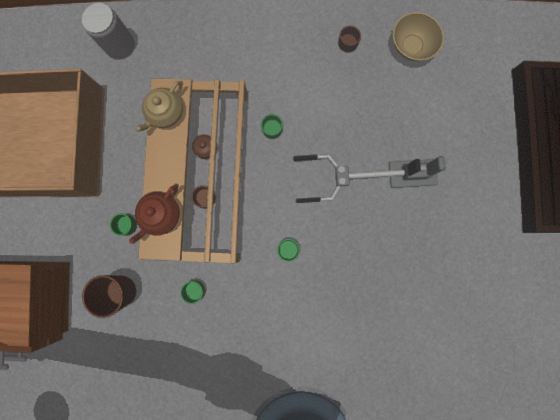

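View pics/wrist0.png

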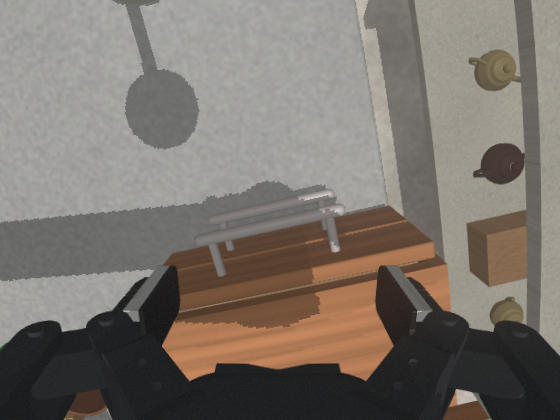

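```bash
python3 - <<'E'
from h import *
im=cv2.imread("pics/top0.png")
a=cv2.resize(im[120:220,150:250],(400,400),interpolation=cv2.INTER_CUBIC)
b=cv2.resize(im[125:225,285:460],(700,400),interpolation=cv2.INTER_CUBIC)[:, :]
cv2.imwrite("pics/cropA.png",a);cv2.imwrite("pics/cropB.png",b)
s=cv2.imread("pics/side0.png")
cv2.imwrite("pics/cropC.png",cv2.resize(s[130:330,200:400],(600,600),interpolation=cv2.INTER_CUBIC))
E
```

```text
(no output)
```

View pics/cropA.png

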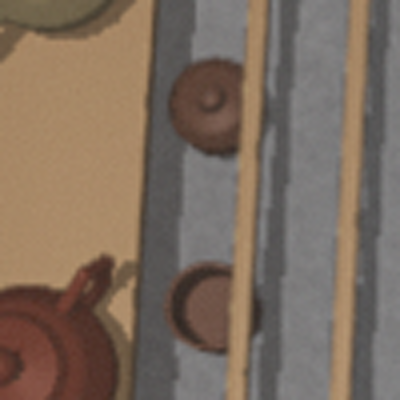

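View pics/cropB.png

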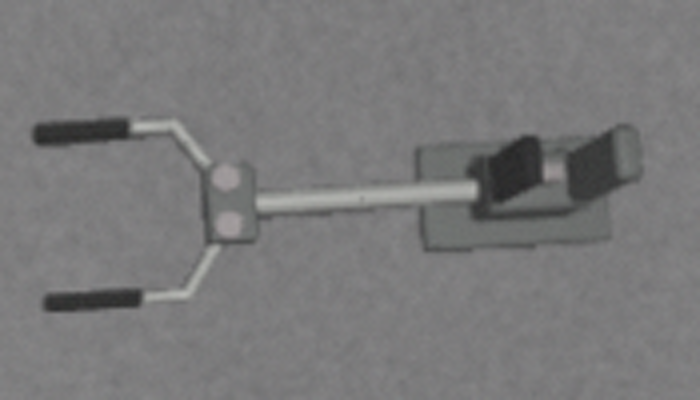

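View pics/cropC.png

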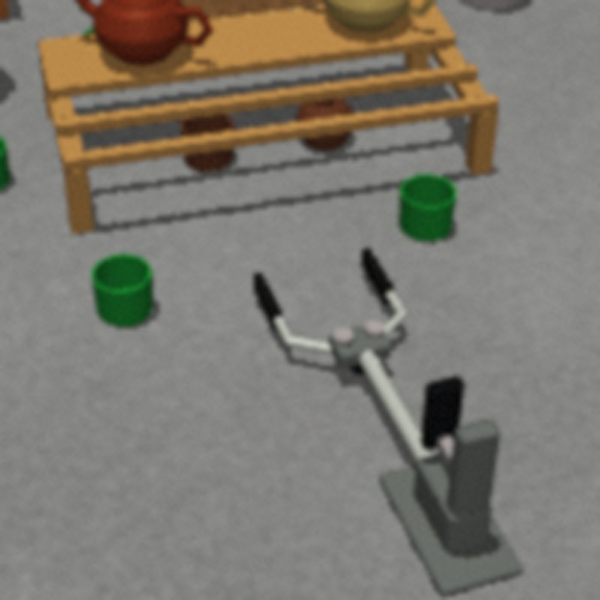

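```bash
python3 - <<'E'
from h import *
c=load("pics/top0.npy"); np.set_printoptions(precision=1,suppress=True)
A=lambda x,y:[150+(x+.5)/4-.5,120+(y+.5)/4-.5]
B=lambda x,y:[285+(x+.5)/4-.5,125+(y+.5)/4-.5]
print("cup rim L,T,B,R",onplane(c,[A(166,300),A(212,261),A(212,353),A(263,307)],36))
print("jar",onplane(c,[A(211,97)],45))
f=onplane(c,[B(416,147),B(610,138),B(609,238),B(425,250)],5);print("foot",f,f.mean(0))
j=onplane(c,[B(34,133),B(131,129),B(44,303),B(142,298)],27);print("jaws tipU,baseU,tipL,baseL",j, j.mean(0))
print("rod",onplane(c,[B(258,204),B(470,191)],36))
h=onplane(c,[B(627,125),B(640,165)],112);print("handle top back",h)
# trigger top corners z=108
print("trig",onplane(c,[B(516,143),B(541,138),B(541,175)],108))
print("riser corners top z74",onplane(c,[(245,81),(237,262),(150,80),(139,257)],74))
print("green",onplane(c,[(272,126),(289,250),(194,292)],36))
s=load("pics/side0.npy")
S=lambda x,y:[200+x/3,130+y/3]
print("side cup bottom",onplane(s,[S(210,170)],0),"front leg bottoms",onplane(s,[S(83,232),S(482,172)],0))
print("side foot",onplane(s,[S(378,478),S(445,592),S(522,571)],3))
print("sidegreen",onplane(s,[(242,219),(343,193)],36), "cup rim side", onplane(s,[S(208,128)],36))
E
```

```text
cup rim L,T,B,R [[497.1 221.1  36. ]
 [516.9 198.1  36. ]
 [470.2 197.2  36. ]
 [493.4 171.8  36. ]]
jar [[599.2 198.4  45. ]]
foot [[ 570.4 -186.1    5. ]
 [ 575.5 -289.6    5. ]
 [ 522.2 -286.9    5. ]
 [ 515.8 -189.2    5. ]] [ 546. -238.    5.]
jaws tipU,baseU,tipL,baseL [[573.3  15.   27. ]
 [575.3 -34.6  27. ]
 [486.   10.2  27. ]
 [488.4 -39.3  27. ]] [530.8 -12.2  27. ]
rod [[ 534.9  -97.3   36. ]
 [ 541.6 -204.9   36. ]]
handle top back [[ 559.4 -257.3  112. ]
 [ 540.6 -262.6  112. ]]
trig [[ 551.5 -206.2  108. ]
 [ 553.9 -218.   108. ]
 [ 536.6 -217.4  108. ]]
riser corners top z74 [[718.9 110.5  74. ]
 [364.2 122.6  74. ]
 [724.5 301.9  74. ]
 [372.6 311.5  74. ]]
green [[637.8  58.   36. ]
 [386.3  24.   36. ]
 [302.9 212.2  36. ]]
side cup bottom [[494.  177.4   0. ]] front leg bottoms [[374.3 122.7   0. ]
 [716.5 111.2   0. ]]
side foot [[ 517.4 -191.5    3. ]
 [ 526.6 -288.4    3. ]
 [ 578.1 -286.3    3. ]]
sidegreen [[393.3  27.2  36. ]
 [645.1  56.6  36. ]] cup rim side [[495.9 188.3  36. ]]
```

```bash
python3 - <<'E'
from h import *
o=arm.get_obs(); print(Ro.from_quat(o["tool_rot"]).as_matrix().round(3))
E
python3 -m pendant '[[[0.04,-0.03,0.02,0,0,0],[0.05,-0.03,0.02,0,0,0],[0.05,-0.03,0.02,0,0,0],[0.05,-0.03,0,0,0,0],[0.05,-0.03,0,0,0,0]]]' 0.0854 30
```

```text
[[-0.    -0.974  0.228]
 [-0.002  0.228  0.974]
 [-1.    -0.    -0.002]]
clock: 0.78
position: [389.4, 481.7, 464.9]
tool_rot: [-0.439, 0.554, 0.44, 0.554]
contact_force: [0.4, 1.6, -1.3]
width: 1.002
```

```bash

python3 -m pendant '[[[0.02,-0.048,0,0,0,3.3],[0.02,-0.048,0,0,0,3.3],[0.02,-0.048,0,0,0,3.3],[0.02,-0.048,0,0,0,3.3],[0.02,-0.048,0,0,0,3.3]]]' 0.0854
python3 -m pendant '[[[0.02,-0.048,0,0,0,0],[0.015,-0.048,0,0,0,0],[0.01,-0.048,0,0,0,0],[0.01,-0.048,0,0,0,0],[0,-0.048,0,0,0,0]]]'
python3 -m pendant '[[[0,-0.048,-0.02,0,0,0],[0,-0.048,-0.02,0,0,0],[0,-0.048,-0.02,0,0,0],[0,-0.048,0,0,0,0],[0,-0.045,0,0,0,0]]]'
python3 -m pendant '[[[0,0,0,0,0,0],[0,0,0,0,0,0]]]'
python3 - <<'E'
from h import *
grab("wrist","pics/wrist1.png");grab("top","pics/top1.png")
o=arm.get_obs(); print(o["position"],Ro.from_quat(o["tool_rot"]).as_matrix().round(3))
E
```

```text
clock: 1.4
position: [488.3, 241.2, 464.4]
tool_rot: [-0.515, 0.485, 0.515, 0.485]
contact_force: [0.2, 0.2, -0.4]
width: 0.998
clock: 2.02
position: [543.2, 1.3, 464.4]
tool_rot: [0.514, -0.485, -0.514, -0.485]
contact_force: [-0.2, -0.9, -0.2]
width: 1.002
clock: 2.65
position: [542.5, -235.6, 403.9]
tool_rot: [-0.514, 0.486, 0.515, 0.485]
contact_force: [0.1, 0.2, -0.0]
width: 0.999
clock: 2.9
position: [543.0, -233.6, 404.2]
tool_rot: [-0.514, 0.485, 0.515, 0.485]
contact_force: [-0.0, 1.0, -0.3]
width: 0.998
[ 543.54894578 -232.18055951  404.30943238] [[-0.    -0.998 -0.061]
 [ 0.001 -0.061  0.998]
 [-1.     0.     0.001]]
```

View pics/wrist1.png

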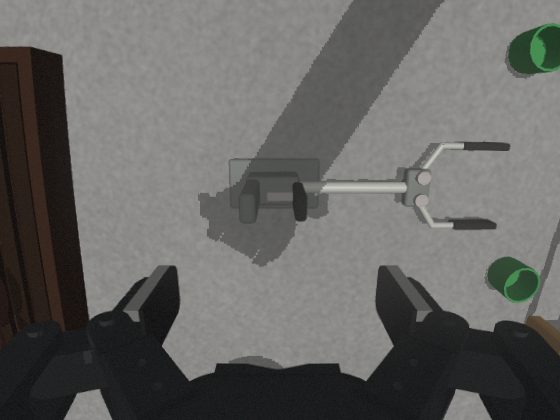

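```bash
python3 - <<'E'
from h import *
np.set_printoptions(precision=1,suppress=True)
im=cv2.imread("pics/wrist1.png")
cv2.imwrite("pics/cropD.png",cv2.resize(im[140:250,200:400][:, :],(800,440),interpolation=cv2.INTER_CUBIC))
c=load("pics/wrist1.npy")
print(c["obs"]["position"], onplane(c,[(410,188)],30))
for n in [1]:
  X=onplane(c,[(510,146),(464,145),(496,225),(450,223)],27); print("jaws",X,X.mean(0))
E
```

```text
[ 543.  -233.6  404.2] [[537.4 -93.9  30. ]]
jaws [[486.3   8.5  27. ]
 [489.1 -42.5  27. ]
 [573.6  13.2  27. ]
 [574.2 -41.   27. ]] [530.8 -15.4  27. ]
```

View pics/cropD.png

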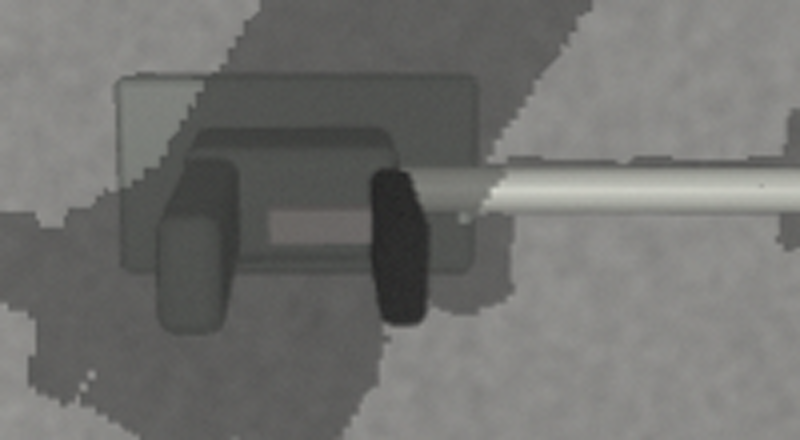

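```bash
python3 - <<'E'
from h import *
np.set_printoptions(precision=1,suppress=True)
c=load("pics/wrist1.npy")
D=lambda x,y:[200+(x+.5)/4-.5,140+(y+.5)/4-.5]
f=onplane(c,[D(116,77),D(478,75),D(472,272),D(122,270)],5); print("foot",f,f.mean(0))
print("handle top 112: back/front far/near",onplane(c,[D(157,270),D(222,270),D(190,218),D(190,333)],112))
print("trigger top 108: near end back/front, far, near",onplane(c,[D(378,280),D(429,280),D(400,200),D(403,325)],108))
E
```

```text
foot [[ 521.5 -287.9    5. ]
 [ 515.3 -189.2    5. ]
 [ 571.  -185.9    5. ]
 [ 576.1 -285.1    5. ]] [ 546. -237.    5.]
handle top 112: back/front far/near [[ 545.7 -264.3  112. ]
 [ 544.9 -251.2  112. ]
 [ 534.6 -258.   112. ]
 [ 558.6 -257.2  112. ]]
trigger top 108: near end back/front, far, near [[ 546.3 -219.5  108. ]
 [ 545.7 -209.1  108. ]
 [ 529.4 -216.2  108. ]
 [ 555.7 -213.6  108. ]]
```

```bash

python3 -m pendant '[[[0.0025,-0.0035,-0.05,0,0,0],[0,0,-0.05,0,0,0],[0,0,-0.04,0,0,0],[0,0,-0.02,0,0,0],[0,0,-0.009,0,0,0]]]'
python3 -m pendant '[[[0,0,0,0,0,0],[0,0,0,0,0,0]]]'
python3 - <<'E'
from h import *
grab("wrist","pics/wrist2.png");grab("side","pics/side2.png")
o=arm.get_obs(); print(o["position"],o["contact_force"])
E
```

```text
clock: 3.62
position: [545.9, -236.5, 234.9]
tool_rot: [-0.514, 0.485, 0.515, 0.485]
contact_force: [0.0, 0.4, -0.4]
width: 1.001
clock: 3.88
position: [546.4, -238.0, 237.4]
tool_rot: [0.515, -0.485, -0.513, -0.486]
contact_force: [-0.1, 0.5, -0.2]
width: 1.002
[ 546.22796646 -238.00865672  237.21743965] [0.06024923 0.20920988 0.38400634]
```

View pics/wrist2.png

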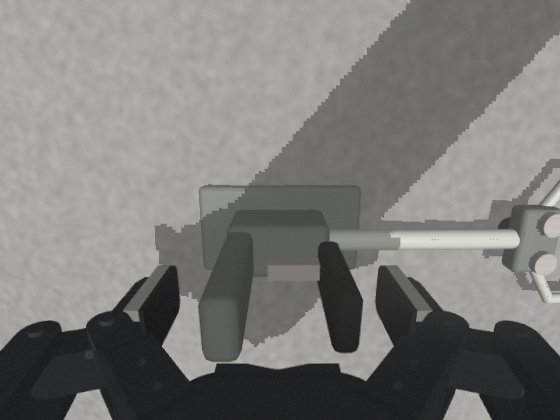

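View pics/side2.png

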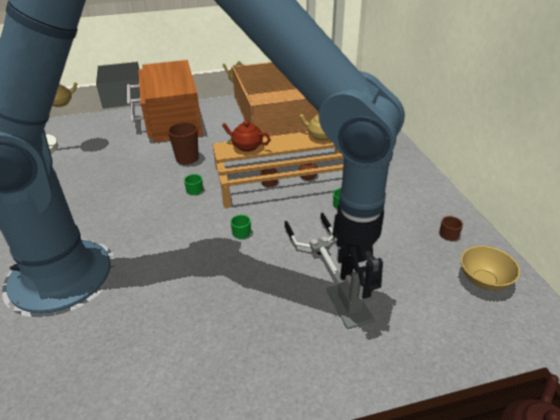

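```bash

python3 -m pendant '[[[0,0,0,0,0,0],[0,0,0,0,0,0],[0,0,0,0,0,0],[0,0,0,0,0,0],[0,0,0,0,0,0]]]' 0.053 30
python3 - <<'E'
from h import *
grab("wrist","pics/wrist3.png");grab("top","pics/top3.png")
E
```

```text
clock: 4.6
position: [545.9, -238.4, 236.6]
tool_rot: [0.515, -0.485, -0.513, -0.486]
contact_force: [-0.4, -1.8, 5.9]
width: 0.627
```

View pics/wrist3.png

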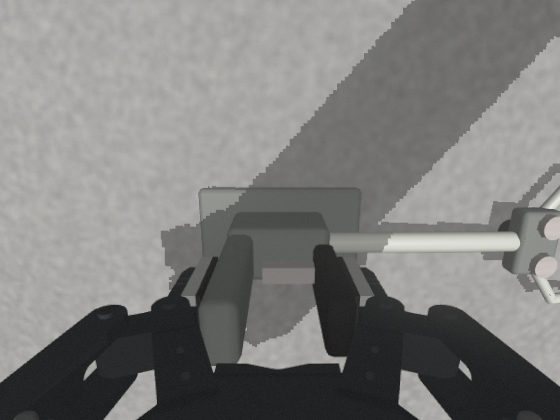

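View pics/top3.png

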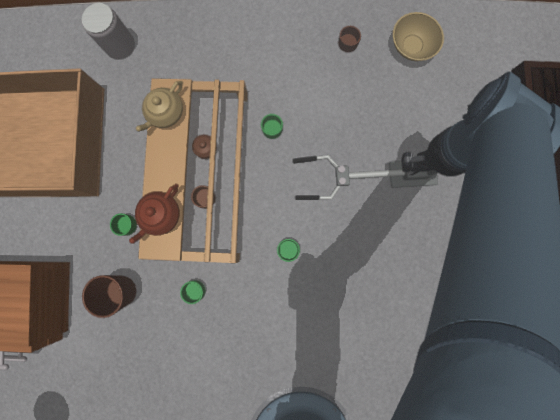

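```bash

python3 -m pendant '[[[-0.003,0.008,0.001,0,0,0],[-0.007,0.018,0,0,0,0],[-0.007,0.018,0,0,0,0],[-0.007,0.018,0,0,0,0],[-0.005,0.015,0,0,0,0]]]'
python3 -m pendant '[[[0,0,0,0,0,0],[0,0,0,0,0,0]]]'
python3 - <<'E'
from h import *
grab("top","pics/top4.png")
im=cv2.imread("pics/top4.png")
cv2.imwrite("pics/cropE.png",cv2.resize(im[110:230,180:380],(800,480),interpolation=cv2.INTER_CUBIC))
E
```

```text
clock: 5.32
position: [516.0, -158.6, 236.6]
tool_rot: [-0.515, 0.485, 0.515, 0.485]
contact_force: [0.8, -2.5, 1.8]
width: 0.623
clock: 5.58
position: [516.3, -157.6, 236.5]
tool_rot: [-0.513, 0.484, 0.517, 0.485]
contact_force: [-2.8, 4.5, 7.2]
width: 0.622
```

View pics/cropE.png

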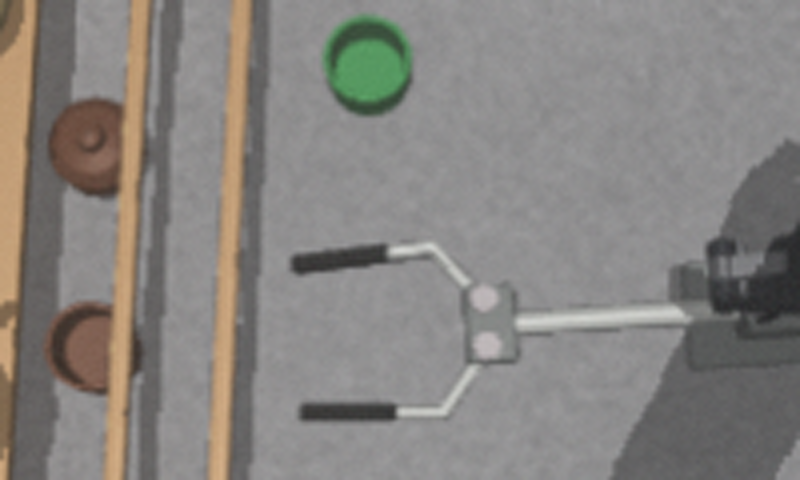

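```bash
python3 - <<'E'
from h import *
np.set_printoptions(precision=1,suppress=True)
c=load("pics/top4.npy")
E=lambda x,y:[180+(x+.5)/4-.5,110+(y+.5)/4-.5]
j=onplane(c,[E(291,265),E(388,252),E(300,412),E(397,412)],27); print(j,j.mean(0))
p=onplane(c,[E(484,297),E(487,345)],36); print("pivots",p)
u=p[0]-p[1]; print(np.degrees(np.arctan2(u[0],-u[1])), np.degrees(np.arctan2(u[1],u[0])))
r=onplane(c,[E(520,323),E(685,313)],36); d=r[0]-r[1]; print("rod",r,np.degrees(np.arctan2(d[1],d[0])))
print("cup",onplane(c,[E(92,347)],36))
E
```

```text
[[536.3  98.1  27. ]
 [542.9  48.7  27. ]
 [461.2  93.1  27. ]
 [461.2  44.1  27. ]] [500.4  71.   27. ]
pivots [[518.3   0.3  36. ]
 [494.1  -1.   36. ]]
93.23347353184111 3.2334735318411147
rod [[ 505.1  -17.6   36. ]
 [ 510.1 -100.4   36. ]] 93.41618312786386
cup [[493.5 197.6  36. ]]
```

```bash

python3 -m pendant '[[[0,0.010,0,0,0,0],[-0.001,0.02,0,0,0,0],[-0.001,0.02,0,0,0,0],[-0.001,0.02,0,0,0,0],[-0.001,0.016,0,0,0,0]]]'
python3 -m pendant '[[[-0.001,0.015,0,0,0,0],[-0.001,0.015,0,0,0,0],[-0.001,0.012,0,0,0,0],[0,0.003,0,0,0,0],[0,0,0,0,0,0]]]'
python3 - <<'E'
from h import *
grab("top","pics/top5.png");grab("side","pics/side5.png")
im=cv2.imread("pics/top5.png")
cv2.imwrite("pics/cropF.png",cv2.resize(im[110:230,150:350],(800,480),interpolation=cv2.INTER_CUBIC))
im=cv2.imread("pics/side5.png")
cv2.imwrite("pics/cropG.png",cv2.resize(im[120:260,200:400],(800,560),interpolation=cv2.INTER_CUBIC))
E
```

```text
clock: 6.25
position: [512.4, -74.8, 236.6]
tool_rot: [0.514, -0.486, -0.514, -0.485]
contact_force: [0.2, -4.2, 1.2]
width: 0.624
clock: 6.88
position: [509.3, -28.4, 236.4]
tool_rot: [-0.514, 0.485, 0.515, 0.485]
contact_force: [-0.7, -0.5, 1.7]
width: 0.622
```

View pics/cropF.png

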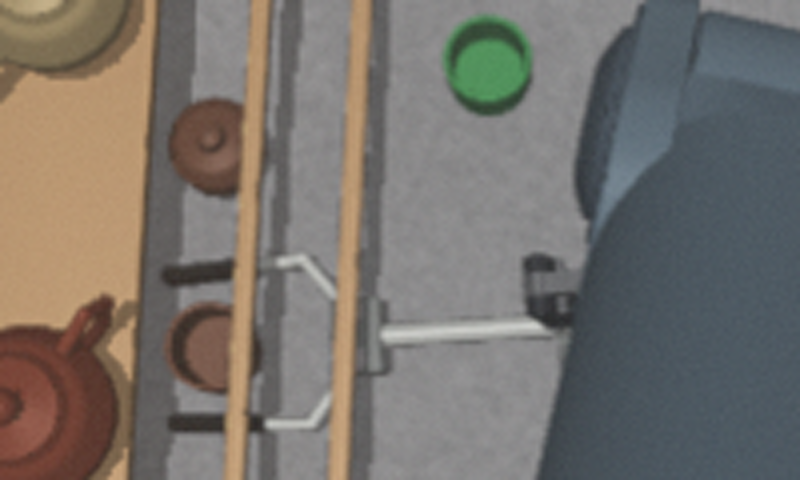

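View pics/cropG.png

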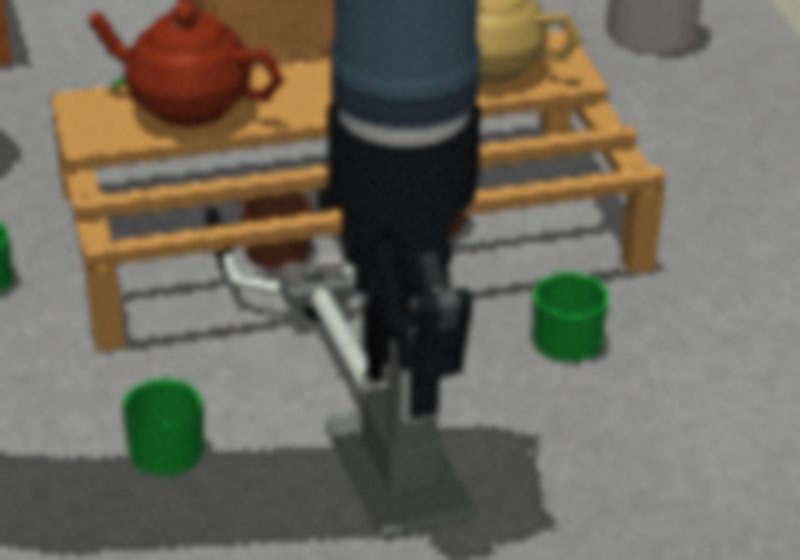

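```bash
python3 - <<'E'
from h import *
np.set_printoptions(precision=1,suppress=True)
c=load("pics/top5.npy")
E=lambda x,y:[150+(x+.5)/4-.5,110+(y+.5)/4-.5]
print("tips",onplane(c,[E(163,274),E(169,423)],27),"base low",onplane(c,[E(265,423)],27))
r=onplane(c,[E(386,337),E(545,327)],36); d=r[0]-r[1]; print("rod",r,np.degrees(np.arctan2(d[1],d[0])))
print("cup L,T,B",onplane(c,[E(166,345),E(210,301),E(212,393)],36))
E
```

```text
tips [[532.2 225.5  27. ]
 [455.7 220.8  27. ]] base low [[455.7 171.7  27. ]]
rod [[498.3 109.7  36. ]
 [503.2  30.   36. ]] 93.49870180770755
cup L,T,B [[494.6 221.1  36. ]
 [516.9 199.1  36. ]
 [470.2 197.2  36. ]]
```

```bash

python3 -m pendant '[[[0,0,0.001,0,0,0],[0,0,0.001,0,0,0],[0,0,0,0,0,0],[0,0,0,0,0,0],[0,0,0,0,0,0]]]' 0.036 50
python3 -m pendant '[[[0,0,0,0,0,0],[0,0,0,0,0,0]]]'
python3 - <<'E'
from h import *
grab("top","pics/top6.png");grab("side","pics/side6.png")
im=cv2.imread("pics/top6.png")
cv2.imwrite("pics/cropH.png",cv2.resize(im[110:230,150:350],(800,480),interpolation=cv2.INTER_CUBIC))
E
```

```text
clock: 7.6
position: [509.8, -32.1, 239.4]
tool_rot: [0.514, -0.486, -0.513, -0.486]
contact_force: [0.4, -6.3, 4.7]
width: 0.443
clock: 7.85
position: [509.8, -32.1, 239.4]
tool_rot: [0.514, -0.486, -0.513, -0.486]
contact_force: [-0.9, -6.2, 4.6]
width: 0.442
```

View pics/cropH.png

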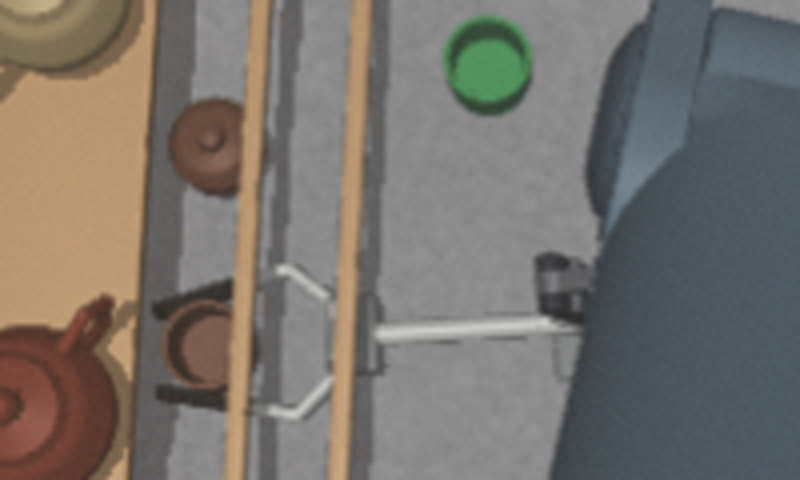

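```bash

python3 -m pendant '[[[0,-0.005,0,0,0,0],[0.001,-0.01,0,0,0,0],[0.001,-0.013,0,0,0,0],[0.001,-0.013,0,0,0,0],[0.001,-0.013,0,0,0,0]]]'
python3 - <<'E'
from h import *
grab("top","pics/top7.png")
im=cv2.imread("pics/top7.png")
cv2.imwrite("pics/cropI.png",cv2.resize(im[110:230,150:350],(800,480),interpolation=cv2.INTER_CUBIC))
E
```

```text
clock: 8.57
position: [514.2, -80.3, 238.9]
tool_rot: [-0.513, 0.483, 0.517, 0.486]
contact_force: [-0.7, 6.1, 6.3]
width: 0.436
```

View pics/cropI.png

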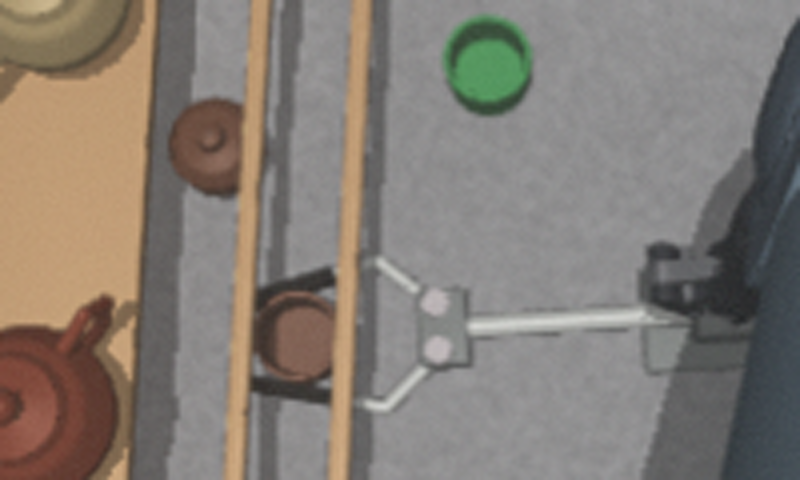

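The cup follows, upright and held between the pads (crop centre 300,335); I'll keep drawing it out.

```bash

python3 -m pendant '[[[0.001,-0.013,0,0,0,0],[0.001,-0.014,0,0,0,0],[0.001,-0.014,0,0,0,0],[0.001,-0.014,0,0,0,0],[0.001,-0.014,0,0,0,0]]]'
python3 -m pendant '[[[0.001,-0.014,0,0,0,0],[0.001,-0.013,0,0,0,0],[0,-0.010,0,0,0,0],[0,-0.005,0,0,0,0],[0,0,0,0,0,0]]]'
python3 - <<'E'
from h import *
grab("top","pics/top8.png");grab("side","pics/side8.png")
im=cv2.imread("pics/top8.png")
cv2.imwrite("pics/cropJ.png",cv2.resize(im[110:230,200:400],(800,480),interpolation=cv2.INTER_CUBIC))
im=cv2.imread("pics/side8.png")
cv2.imwrite("pics/cropK.png",cv2.resize(im[140:340,200:400],(600,600),interpolation=cv2.INTER_CUBIC))
E
```

```text
clock: 9.25
position: [519.6, -149.2, 238.9]
tool_rot: [-0.513, 0.483, 0.517, 0.486]
contact_force: [-0.2, 8.4, 7.2]
width: 0.444
clock: 9.88
position: [521.5, -192.3, 238.9]
tool_rot: [-0.514, 0.484, 0.516, 0.486]
contact_force: [-0.3, 4.5, 5.6]
width: 0.442
```

View pics/cropJ.png

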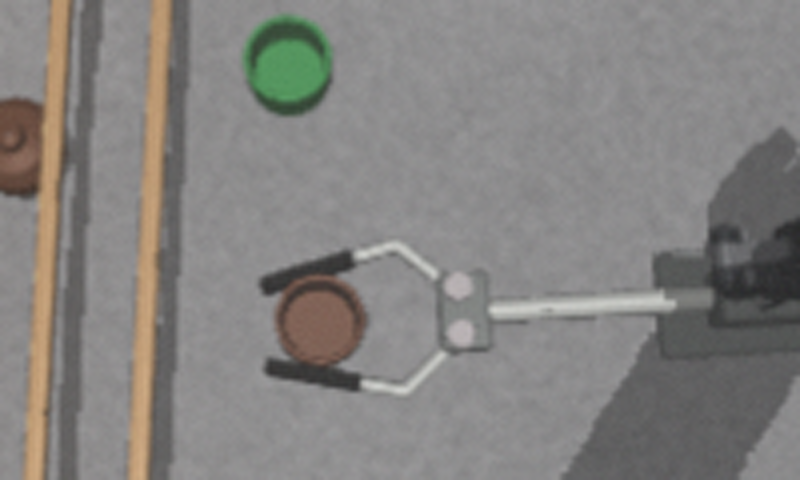

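View pics/cropK.png

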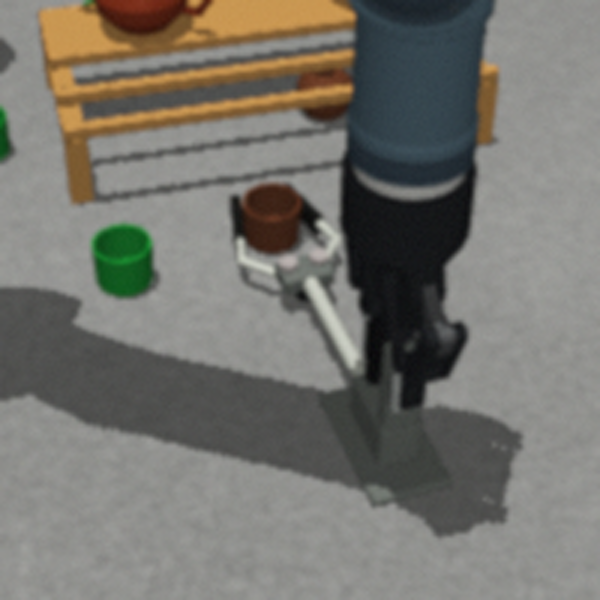

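```bash

python3 -m pendant '[[[0,0,0,0,0,0],[0,0,0,0,0,0],[0,0,0,0,0,0]]]' 0.046 30
python3 -m pendant '[[[0,0,0,0,0,0],[0,0,0,0,0,0],[0,0,0,0,0,0]]]' 0.053 30
python3 -m pendant '[[[0,0,0,0,0,0],[0,0,0,0,0,0],[0,0,0,0,0,0],[0,0,0,0,0,0],[0,0,0,0,0,0]]]' 0.0854
python3 - <<'E'
from h import *
grab("wrist","pics/wrist9.png");grab("top","pics/top9.png")
E
```

```text
clock: 10.35
position: [519.8, -194.7, 237.9]
tool_rot: [-0.514, 0.486, 0.515, 0.485]
contact_force: [0.1, 1.0, -2.9]
width: 0.543
clock: 10.72
position: [520.3, -194.8, 238.5]
tool_rot: [-0.514, 0.485, 0.514, 0.485]
contact_force: [-1.2, -0.8, -3.1]
width: 0.62
clock: 11.35
position: [520.6, -194.6, 238.8]
tool_rot: [0.514, -0.485, -0.514, -0.485]
contact_force: [-0.8, -0.3, -0.3]
width: 1.0
```

View pics/wrist9.png

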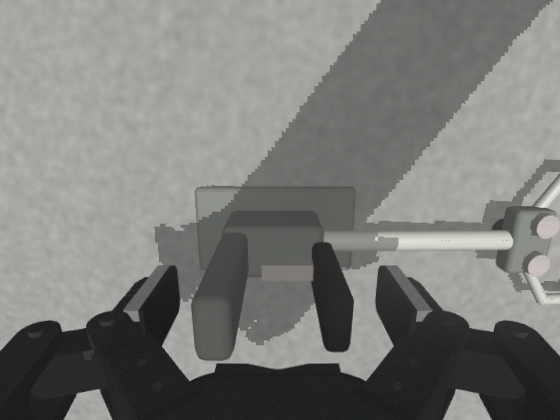

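View pics/top9.png

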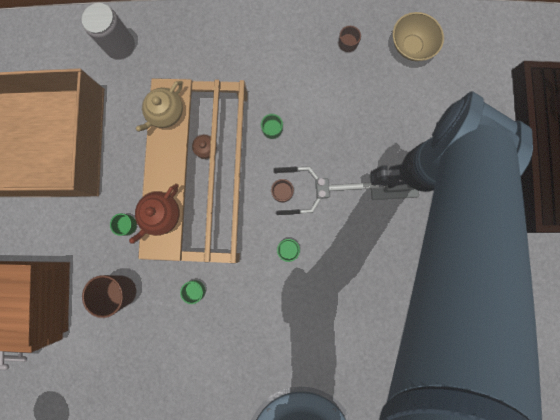

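Jaws are open (tips 276,170 and 279,212), the cup is standing between them at (283,191), and both fingers are clear of the grip. Lift straight up.

```bash

python3 -m pendant '[[[0,-0.002,0.01,0,0,0],[0,0,0.03,0,0,0],[0,0,0.05,0,0,0],[0,0,0.05,0,0,0],[0,0,0.05,0,0,0]]]'
python3 -m pendant '[[[0,-0.03,0.01,0,0,0],[0,-0.04,0,0,0,0],[0,-0.02,0,0,0,0],[0,0,0,0,0,0],[0,0,0,0,0,0]]]'
python3 - <<'E'
from h import *
np.set_printoptions(precision=1,suppress=True)
grab("top","pics/top10.png");grab("side","pics/side10.png")
im=cv2.imread("pics/top10.png")
a=cv2.resize(im[110:230,200:400],(800,480),interpolation=cv2.INTER_CUBIC);cv2.imwrite("pics/cropL.png",a)
im=cv2.imread("pics/side10.png")
cv2.imwrite("pics/cropM.png",cv2.resize(im[140:340,200:400],(600,600),interpolation=cv2.INTER_CUBIC))
c=load("pics/top10.npy"); print(onplane(c,[(282.5,190.5)],36), onplane(c,[(242,170)],74)); o=arm.get_obs(); print(o["contact_force"],o["qvel"])
E
```

```text
clock: 12.08
position: [520.1, -197.0, 431.0]
tool_rot: [0.514, -0.485, -0.514, -0.486]
contact_force: [1.1, -0.6, -0.0]
width: 0.999
clock: 12.7
position: [520.7, -285.6, 438.7]
tool_rot: [-0.514, 0.485, 0.515, 0.485]
contact_force: [-0.0, 0.8, 0.5]
width: 0.998
[[505.   36.7  36. ]] [[540.1 114.5  74. ]]
[0.2 0.5 0.3] [-0.  0.  0.  0.  0.  0.  0.]
```

View pics/cropL.png

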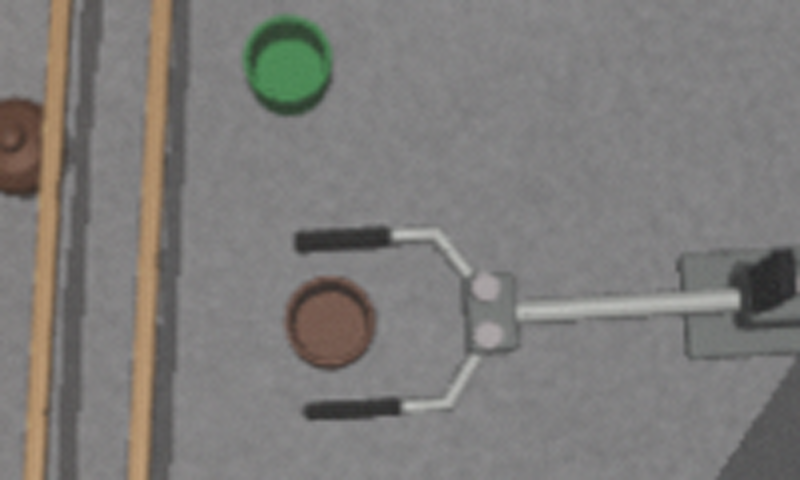

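View pics/cropM.png

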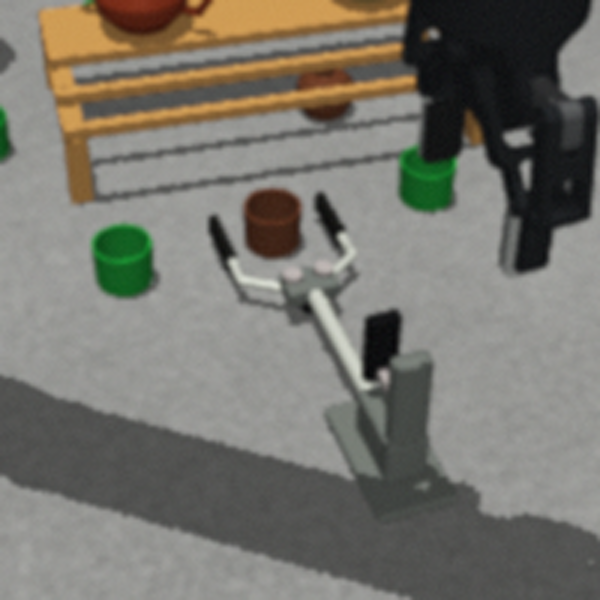

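```bash
python3 -c "
from plant import hand_in; print(hand_in())"
```

```text
the job is handed in; nothing more can be done
None
```

I drew the cup out from under the riser with the reacher, let go with both standing, and handed in at about 12.8 s. `hand_in()` reports no verdict.

- **Squeeze:** I held the reacher at about 53 mm with the jaws open and slid it in until the cup sat at reacher x ≈ 224 mm, about 2 mm off its axis. I then squeezed until the trigger stopped moving and drew the cup out still squeezed. At the stop the gripper read about 38 mm instead of the 40 mm given. I took that as the full squeeze, because it had stopped short of the commanded 36 mm and the picture showed the pads closed on the cup.
- **Cup:** In the last top and side pictures it stands upright on the open table at about (505, 37) mm. That puts its centre about 78 mm in front of the riser's front edge, so it is completely clear.
- **Reacher:** It stands on its foot with the jaws open around the cup. The trigger looks to have sprung back.
- **Robot and the rest:** The hand never touched the cup, and the arm ended clear of everything with the wrist force near zero. The jar, the two nearby green cups and the riser look undisturbed in the pictures.

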